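# Stop the sharpening plate rocking: find the soft corner and press its shim home

### The arm

A 6-joint arm with a two-finger parallel gripper is mounted at the origin on a cart in front of the work surface, level with it; the furniture and walls round the work are solid. World frame = base frame: x ahead of the robot, y to its left, z up, the work surface at z = 0. Lengths are in m, angles in rad, forces in N, time in s.
With the tool pointing down it reaches from about 0.425 to 0.95 m from the base axis. Payload 3.5 kg.
Tool frame: the origin (TCP) lies at the very end of the fingers, on their centre line; the grasp point (between the pads) lies 19 mm behind it; z points along the fingers, y is the line along which they close (so a half turn about z gives the same grasp; the last joint's range is limited). The gripper opens to 85 mm and grips with 20 to 120 N. Pads are 22 mm wide; open, the fingers measure 114 mm over their backs; the gripper's body (76 mm by 85 mm) begins 54 mm behind the grasp point. The pads swing forward as they close: fully open they stand 13 mm farther back than shut.
Start: joints at [0.968, 0.286, 1.577, -0, 1.279, -0.15], TCP at [0.295, 0.607, 0.231] pointing down, gripper open.
Joint ranges: [-2.77, 2.77], [-0.9, 2.22], [0.21, 2.48], [-1.53, 4.67], [0.24, 2.81], [-2.84, 2.84]. Speed limits (rad/s): [2.79, 2.79, 3.14, 3.14, 3.14, 3.14].

### API

Orientations are given as a unit quaternion [x, y, z, w].
In Python, from plant import ctrl gives the robot as it stands.
- The arm moves only by the tool carry_out, never from a script. Its argument "deltas" is one flat list of numbers, 6 for each row, row after row: the shift along the tool's x, y, z in m, then the turn, a rotation vector about the tool's x, y, z in rad. A call has 1 to 5 rows; each row is the pose to reach, as a shift and turn from the pose commanded when the call began, along the tool's axes at that moment; what a row does not reach only later rows make up. A row lasts 1/8 s, in which the tool goes at most 62.5 mm and 10.7 degrees, less where a joint would pass 70% of its speed; a pose out of reach is approached as far as the arm can. A call with a gripper value outside its range is refused whole. "grip" is the opening in per cent of the stroke, from 0 (shut) to 100 (fully open), set as the call begins (left out, the last holds). The fingers move at their own pace and stop on an object; "grip_force" is the grip in N (left out, the last holds). Time passes only in rows, so rows that repeat a pose let the fingers close. It gives the time, the measured TCP pose, the force, the opening and the grip force at its end, in the units of the state.
- ctrl.get_state(): the state, without advancing time (a new reading comes with each control period).
- ctrl.read_camera(name): name is "scene" or "top"; returns (picture, depth): 420x560x3 uint8, red, green, blue; 420x560 float32, m along the optical axis (not along the pixel's ray), 0 where there is no reading.
- ctrl.camera_model(name): a dict with "intrinsics" (3x3 intrinsics, pixels), "k1" (the pictures are not rectified: a ray, as slopes to the right and down, at radius r is drawn at 1 + k1 r^2 times it, then the intrinsics apply), "extrinsics" (4x4, takes a point from world to camera coordinates). Camera axes: x right, y down, z forward; pixel columns grow to the right and rows downward; lengths in m; the calibration is good to about 2 mm. A picture is of the moment at which its call begins. camera_model takes no time and is no camera call.
- ctrl.sign_off(): hands the job in; it is judged then, once.
Trained networks look in the newest picture that a camera, given by its name, has taken for a name from the list of things; names that differ only in an ending like _2 or _b are one class to them, and where a whole thing is asked for, a point or a joint stands for the part that bears it (a point fixed in the world has none). Each returns a list of dicts, best first, with "score" (0 to 1); they miss things now and then, are a little off and sometimes report something else, mostly with a low value. They report only what shows in the picture. A call takes as long as a camera call. They do not tell look-alikes from the thing itself.
- ctrl.find_in(camera, query): "uv" ([column, row] in pixels, amid what is visible of it).
The state is a dict: "time": time; "qpos": joint angles; "dq": joint speeds; "joint_efforts": joint torques, N m; "eef_pos": TCP position; "tcp_rot": TCP orientation; "contact_force": force on the tool from outside, world axes, zero at the start; "wrist_torque": the same for the moment, N m; "opening": opening from 0.0 (shut) to 1.0 (fully open); "finger_force": force on a finger pad.
Only numpy, scipy, OpenCV 4.12 (cv2) and the standard library are available. Lean on these libraries where they do the work, as an engineer would, in place of code of your own. Each camera call takes 0.05 s, during which the arm holds its last target. There are 200 camera calls.

### The job

The sharpening plate rocks on its stand. With the fingertips, press down on its corners over the screw heads until you find the one that gives, then press the tab of that corner's brass shim inward until it lies flat against the plate's edge, leaving the other three shims where they are, and press the same corner once more to feel that it is now firm. Grip and lift nothing, keep the whetstone on the plate, and leave the things around alone.

Things in the scene. Friction and masses are not known exactly. Their poses are not given: they have to be found in the camera images.
- stand: dark green cast base, 150 x 274 x 10 mm, screwed to the bench; origin at the centre of its underside, on the bench top; z up, y along its long side. Each corner carries a captive brass shim that slides along the stand's y, level, between two low dark guide strips (tops 18 mm above the bench)
- plate: loose aluminium plate, 128 x 176 x 12 mm, 1 kg, on four steel feet; origin at its centre at the feet's undersides, axes along the stand's; top 24 mm above the origin, 44 mm above the bench; dowels round it keep it in place. Three feet stand solid. Under one, any of the four, is a dark, hardly visible 4 mm gap with a weak spring: about 3 N on that corner sinks it 4 mm, and it rises again when let go
- whetstone: grey whetstone, 40 x 120 x 22 mm, lying loose along the middle of the plate between two low wooden cleats (46 mm long, 10 mm high); origin at the centre of its underside
- corner_near_left (a point): near left corner of the plate (near is the robot's side): the flush dark screw head on the plate's flat top, straight above that foot; the place to press
- corner_near_right (a point): near right corner of the plate (near is the robot's side): the flush dark screw head on the plate's flat top, straight above that foot; the place to press
- corner_far_left (a point): far left corner of the plate (near is the robot's side): the flush dark screw head on the plate's flat top, straight above that foot; the place to press
- corner_far_right (a point): far right corner of the plate (near is the robot's side): the flush dark screw head on the plate's flat top, straight above that foot; the place to press
- shim_near_left (a joint): how far the near left shim has been slid in, m: 0 to 0.005 at the start, 0.038 fully home, when its upturned tab lies against the plate's edge. It slides with about 3 N and stays where it is left. It goes home only under the foot that has the gap; at a solid foot it butts at about 0.010
- tab_near_left (a point): middle of the outer face of that shim's upturned tab: a brass upright 30 mm wide, 3 mm thick, from 16 to 43 mm above the bench, this point 32 mm above it; it faces the stand's +y (left) and is pushed the other way, toward the plate. It stands 33 to 38 mm out from the plate's edge at the start
- shim_near_right (a joint): how far the near right shim has been slid in, m: 0 to 0.005 at the start, 0.038 fully home, when its upturned tab lies against the plate's edge. It slides with about 3 N and stays where it is left. It goes home only under the foot that has the gap; at a solid foot it butts at about 0.010
- tab_near_right (a point): middle of the outer face of that shim's upturned tab: a brass upright 30 mm wide, 3 mm thick, from 16 to 43 mm above the bench, this point 32 mm above it; it faces the stand's -y (right) and is pushed the other way, toward the plate. It stands 33 to 38 mm out from the plate's edge at the start
- shim_far_left (a joint): how far the far left shim has been slid in, m: 0 to 0.005 at the start, 0.038 fully home, when its upturned tab lies against the plate's edge. It slides with about 3 N and stays where it is left. It goes home only under the foot that has the gap; at a solid foot it butts at about 0.010
- tab_far_left (a point): middle of the outer face of that shim's upturned tab: a brass upright 30 mm wide, 3 mm thick, from 16 to 43 mm above the bench, this point 32 mm above it; it faces the stand's +y (left) and is pushed the other way, toward the plate. It stands 33 to 38 mm out from the plate's edge at the start
- shim_far_right (a joint): how far the far right shim has been slid in, m: 0 to 0.005 at the start, 0.038 fully home, when its upturned tab lies against the plate's edge. It slides with about 3 N and stays where it is left. It goes home only under the foot that has the gap; at a solid foot it butts at about 0.010
- tab_far_right (a point): middle of the outer face of that shim's upturned tab: a brass upright 30 mm wide, 3 mm thick, from 16 to 43 mm above the bench, this point 32 mm above it; it faces the stand's -y (right) and is pushed the other way, toward the plate. It stands 33 to 38 mm out from the plate's edge at the start
- stapler: black stapler, 34 x 125 x 43 mm, loose on the bench, origin at the centre of its underside; to be left alone
- jar_red: clear jar with a black lid, 52 mm across, 58 mm high, loose on the bench, origin at the centre of its underside; to be left alone
- cup_small: small dark red cup, 52 mm across, 36 mm high, loose on the bench, origin at the centre of its underside; to be left alone
- spatula_a: wooden spatula lying flat, 30 x 190 x 8 mm, loose on the bench, origin at the centre of its underside; to be left alone
There are look-alikes about, which are no part of the job. There is more than one size of the whetstone; the one meant has the size given above.

How it is judged:
By the outcome, as a careful person would: the job done as asked, in the order asked, and still so for the second after the job is handed in, with the robot touching nothing.
It also fails if it takes over 54 s, if anything falls off the work surface, if the arm or the gripper's body presses on something with over 40 N, if the wrist force passes 120 N, or if a joint passes its speed limit or range.

## Working session

There is one attempt and no reset: what is moved stays moved. The work goes in short steps, Python scripts to look and compute and a tool call to move; the robot and the scene stay as the last step left them, time stands still between calls to the robot, and variables do not carry over. Pictures are saved under pics/ and viewed, at most 10 in all, crops included, and the job is handed in when it is done.

Besides the shell and the picture viewer there is one more tool, called after ">>>" by a JSON object that holds its "method" and its "body", one argument or row to a line. carry_out: Moves the arm, as the interface text tells. Its arguments: {"type":"object","properties":{"deltas":{"type":"array"},"grip":{"type":"number"},"grip_force":{"type":"number"}},"required":["deltas"]}

```bash
mkdir -p pics; cat > h.py <<'E'
import numpy as np, cv2
from plant import ctrl
def ray(cam,uv):
    m=ctrl.camera_model(cam);K=np.array(m["intrinsics"]);E=np.array(m["extrinsics"])
    d=np.array([(uv[0]-K[0,2])/K[0,0],(uv[1]-K[1,2])/K[1,1]]);s=d.copy()
    for _ in range(20): s=d/(1+m["k1"]*(s@s))
    R=E[:3,:3];o=-R.T@E[:3,3];return o,R.T@np.array([s[0],s[1],1.]),
def atz(cam,uv,z):
    o,d=ray(cam,uv);return o+d*(z-o[2])/d[2]
def atd(cam,uv,D):
    o,d=ray(cam,uv);return o+d*D[int(round(uv[1])),int(round(uv[0]))]
def proj(cam,p):
    m=ctrl.camera_model(cam);K=np.array(m["intrinsics"]);E=np.array(m["extrinsics"])
    c=E[:3,:3]@p+E[:3,3];s=c[:2]/c[2];s=s*(1+m["k1"]*(s@s));return K[:2,:2]@s+K[:2,2]
E
python3 - <<'E'
from h import *
import numpy as np
np.set_printoptions(precision=4,suppress=True)
for c in("scene","top"):
    p,D=ctrl.read_camera(c);cv2.imwrite(f"pics/{c}0.png",p[:,:,::-1]);np.save(f"{c}0.npy",D)
D=np.load("top0.npy")
for q,z in[("plate",.044),("stand",.01),("whetstone",.066)]+[(f"{k}_{a}_{b}",.044 if k=="corner" else .04) for k in("corner","tab") for a in("near","far") for b in("left","right")]+[("stapler",.04),("jar_red",.058),("cup_small",.036),("spatula_a",.008)]:
    for r in ctrl.find_in("top",q)[:4]: print(q,round(r["score"],2),np.round(r["uv"],1),atz("top",r["uv"],z),atd("top",r["uv"],D))
s=ctrl.get_state();print({k:np.round(v,3) for k,v in s.items()})
E
```

```text
plate 0.68 [209.5 200.7] [0.4702 0.0816 0.044 ] [0.4682 0.0797 0.0578]
plate 0.42 [170.2 175.7] [0.5317 0.1755 0.044 ] [0.5385 0.1829 0.0094]
stand 0.57 [251.4 198.7] [ 0.4785 -0.0152  0.01  ] [ 0.4784 -0.0153  0.0106]
whetstone 0.85 [208.  194.8] [0.4809 0.0821 0.066 ] [0.481  0.0822 0.0655]
whetstone 0.59 [303.6 200.1] [ 0.465  -0.1396  0.066 ] [ 0.4718 -0.1414  0.0188]
whetstone 0.18 [395.9 172.7] [ 0.5265 -0.3573  0.066 ] [ 0.5376 -0.3695  0.0087]
corner_near_left 0.73 [210.2 201.1] [0.4692 0.08   0.044 ] [0.4672 0.0781 0.0577]
corner_near_left 0.57 [260.4 175.4] [ 0.5291 -0.039   0.044 ] [ 0.5337 -0.038   0.0198]
corner_near_right 0.81 [211.7 202.3] [0.4663 0.0764 0.044 ] [0.4666 0.0767 0.0423]
corner_far_left 0.63 [211.1 204.4] [0.4613 0.0778 0.044 ] [0.4616 0.0781 0.0422]
corner_far_right 0.75 [209.9 200.3] [0.4712 0.0807 0.044 ] [0.468  0.0777 0.0655]
tab_near_right 0.47 [258.8 216.4] [ 0.4316 -0.0342  0.04  ] [ 0.4337 -0.0333  0.0216]
tab_far_left 0.5 [171.1 177.5] [0.5281 0.1741 0.04  ] [0.5322 0.1787 0.0186]
tab_far_left 0.37 [210.1 199.7] [0.4732 0.0808 0.04  ] [0.4694 0.
[... 425 characters left out ...]
196.5] [0.4781 0.079  0.058 ] [0.4769 0.0779 0.0658]
cup_small 0.62 [397.1 176. ] [ 0.5242 -0.3662  0.036 ] [ 0.5296 -0.3724  0.0076]
spatula_a 0.61 [413.3 212.2] [ 0.4396 -0.4078  0.008 ] [ 0.4397 -0.4081  0.0067]
{'time': np.float64(0.85), 'qpos': array([ 0.968,  0.286,  1.577, -0.   ,  1.279, -0.15 ]), 'dq': array([ 0.   , -0.001,  0.   , -0.002,  0.001,  0.001]), 'joint_efforts': array([  0.001, -40.594, -29.294,  -0.   ,   0.   ,  -0.   ]), 'eef_pos': array([0.295, 0.607, 0.231]), 'tcp_rot': array([0.224, 0.974, 0.   , 0.   ]), 'contact_force': array([-0.721, -0.104,  0.266]), 'wrist_torque': array([ 0.027, -0.011, -0.003]), 'finger_force': np.float64(0.0), 'opening': np.float64(0.999)}
```

View pictures.

```bash
python3 - <<'E'
import cv2
p=cv2.imread("pics/top0.png")[140:260,130:290];cv2.imwrite("pics/top0c.png",cv2.resize(p,None,fx=5,fy=5,interpolation=2))
E
```

```text
(no output)
```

View pics/scene0.png

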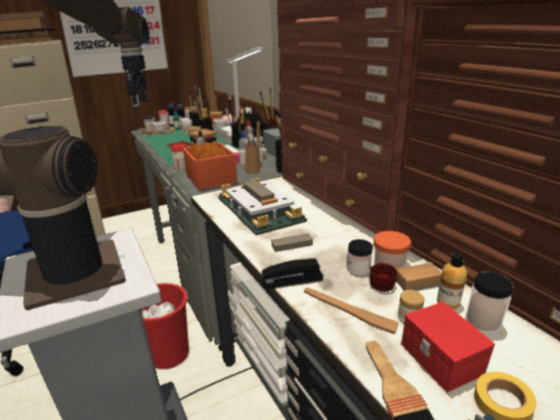

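View pics/top0.png

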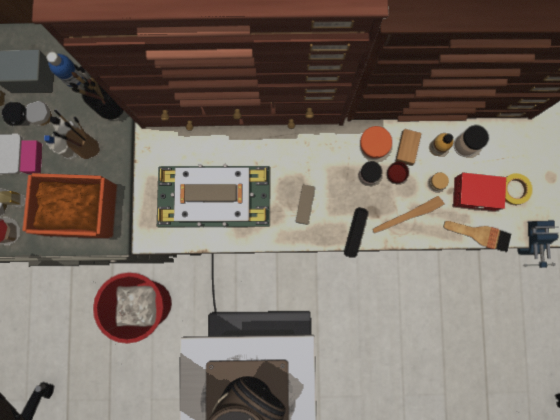

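```bash
ls pics
```

```text
scene0.png
top0.png
top0c.png
```

View pics/top0c.png

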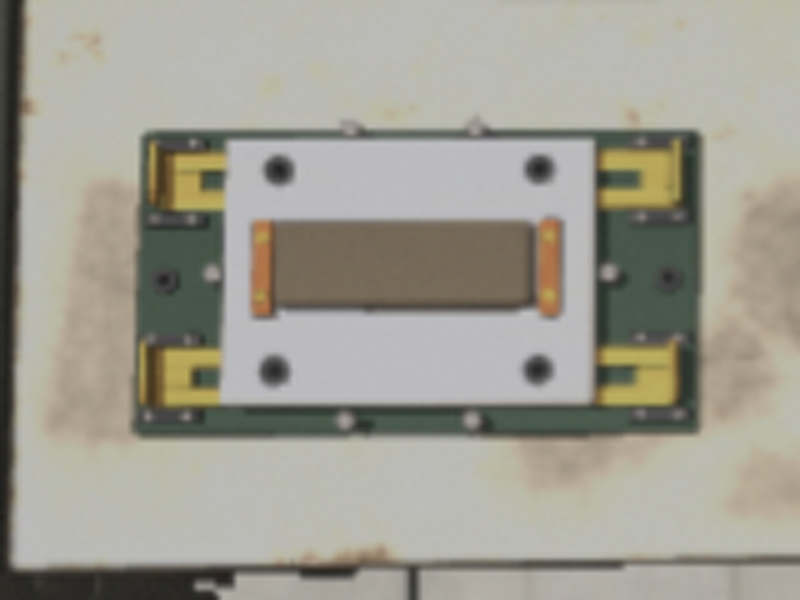

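Look-alikes: the whetstone could be the one on the plate (208,195) or the one lying on the bench (305,204). There is only one plate and stand, so I choose the one on the plate. The screw heads and brass tabs are clear in the crop. Next I measure them.

```bash
cat >> h.py <<'E'
from scipy.spatial.transform import Rotation as Ro
def tool(dest,yaw=None,pose=None):
    """delta in tool axes from current pose to dest with tool pointing down, tool y at angle yaw from world +y"""
    s=ctrl.get_state();p,R=pose or (s["eef_pos"],Ro.from_quat(s["tcp_rot"]))
    out=R.inv().apply(np.array(dest)-p)
    if yaw is None: return out
    G=Ro.from_euler("z",yaw)*Ro.from_quat([0,1,0,0])
    return np.r_[out,(R.inv()*G).as_rotvec()]
E
python3 - <<'E'
from h import *
np.set_printoptions(precision=4,suppress=True)
f=lambda x,y:((x+.5)/5-.5+130,(y+.5)/5-.5+140)
D=np.load("top0.npy")
P={}
for n,c in dict(FL=(279,170),FR=(540,169),NL=(274,370),NR=(538,369)).items():
    P[n]=atz("top",f(*c),.044);print(n,P[n],atd("top",f(*c),D))
for n,c in dict(tFL=(152,175),tFR=(681,172),tNL=(143,375),tNR=(678,372)).items(): print(n,atz("top",f(*c),.043),atd("top",f(*c),D))
C=sum(P.values())/4
for a,b in(("FL","FR"),("NL","NR")): d=P[a]-P[b];print("yaw",np.arctan2(-d[0],d[1]),np.hypot(*d[:2]))
print("C",C)
# max height by region on approach
H=[]
v,u=np.mgrid[100:300:2,0:290:2]
pts=np.array([atd("top",(a,b),D) for a,b in zip(u.ravel(),v.ravel())])
for x0 in np.arange(.25,.75,.1): print(round(x0,2),[round(float(pts[(abs(pts[:,0]-x0)<.05)&(abs(pts[:,1]-y0)<.05)][:,2].max(initial=-1)),3) for y0 in np.arange(-.1,.65,.1)])
print(tool([.5,.25,.15],0))
E
```

```text
FL [0.5362 0.1393 0.044 ] [0.5367 0.1397 0.0416]
FR [0.5347 0.0151 0.044 ] [0.5343 0.0149 0.0465]
NL [0.4405 0.1407 0.044 ] [0.4404 0.1406 0.0444]
NR [0.439  0.0163 0.044 ] [0.4394 0.0166 0.0409]
tFL [0.535  0.2001 0.043 ] [0.5358 0.2011 0.0387]
tFR [ 0.5324 -0.0519  0.043 ] [ 0.5335 -0.0517  0.0378]
tNL [0.4392 0.2027 0.043 ] [0.4396 0.2035 0.0397]
tNR [ 0.4367 -0.0494  0.043 ] [ 0.4364 -0.0495  0.0454]
yaw -0.011990470279404737 0.12420945540079979
yaw -0.011620874758638442 0.12431441379986358
C [0.4876 0.0779 0.044 ]Traceback (most recent call last):
  File "<stdin>", line 15, in <module>
  File "h.py", line 11, in atd
    o,d=ray(cam,uv);return o+d*D[int(round(uv[1])),int(round(uv[0]))]
        ~~~^^^^^^^^
  File "h.py", line 4, in ray
    m=ctrl.camera_model(cam);K=np.array(m["intrinsics"]);E=np.array(m["extrinsics"])
ValueError: time passes only in moves, steps and waits
```

```bash
python3 - <<'E'
import re
s=open("h.py").read()
s=s.replace("def ray(","import functools\nmodel=functools.lru_cache(None)(lambda c: ctrl.camera_model(c))\ndef ray(").replace("m=ctrl.camera_model(cam)","m=model(cam)")
open("h.py","w").write(s)
E
python3 - <<'E'
from h import *
np.set_printoptions(precision=4,suppress=True)
D=np.load("top0.npy")
v,u=np.mgrid[100:300:2,0:290:2]
pts=np.array([atd("top",(a,b),D) for a,b in zip(u.ravel(),v.ravel())])
for x0 in np.arange(.25,.75,.1): print(round(x0,2),[round(float(pts[(abs(pts[:,0]-x0)<.05)&(abs(pts[:,1]-y0)<.05)][:,2].max(initial=-1)),3) for y0 in np.arange(-.1,.65,.1)])
for n,p in dict(a=[.4,.36,.2],FL=[.536,.140,.07]).items(): print(n,tool(p,-.012))
E
```

```text
0.25 [1.297, -0.685, -0.686, -0.685, -0.425, -0.425, -0.422, -0.688]
0.35 [0.006, 0.006, 0.006, 0.008, 0.096, 0.098, 0.097, 0.077]
0.45 [0.017, 0.07, 0.07, 0.051, 0.103, 0.12, 0.113, 0.102]
0.55 [0.038, 0.07, 0.072, 0.049, 0.097, 0.227, 0.109, 0.093]
0.65 [0.2, 0.212, 0.212, 0.214, 0.214, 0.224, 0.05, 0.054]
a [-0.2022 -0.1763  0.0314  0.0001  0.     -0.4408]
FL [-0.4208 -0.3146  0.1614  0.0001  0.     -0.4408]
```

>>> {"method": "carry_out", "body": {
  "deltas": [-0.044, -0.04, 0.004, 0, 0, -0.09, -0.088, -0.08, 0.01, 0, 0, -0.18, -0.13, -0.12, 0.016, 0, 0, -0.27, -0.174, -0.16, 0.022, 0, 0, -0.36, -0.218, -0.2, 0.03, 0, 0, -0.44],
  "grip": 0
}}

```text
time: 1.48
eef_pos: [0.4044, 0.3301, 0.2017]
tcp_rot: [0.005, 1.0, 0.0, 0.001]
contact_force: [0.3, -0.8, -0.6]
opening: -0.002
finger_force: 0.0
```

```bash
python3 - <<'E'
from h import *
np.set_printoptions(precision=4,suppress=True)
for p in ([.536,.1395,.07],[.536,.1395,.1]): print(tool(p,-.012))
s=ctrl.get_state();print(s["time"],s["qpos"],s["eef_pos"],s["contact_force"],s["opening"])
E
```

```text
[-0.1332 -0.1894  0.1318  0.0006  0.0014  0.0023]
[-0.1333 -0.1894  0.1018  0.0006  0.0014  0.0023]
1.475 [ 0.4902 -0.0268  1.9789 -0.0002  1.188  -1.0709] [0.4044 0.3301 0.2017] [ 0.3451 -0.7867 -0.5606] -0.001993455995856193
```

>>> {"method": "carry_out", "body": {
  "deltas": [-0.033, -0.048, 0.01, 0, 0, 0, -0.066, -0.095, 0.03, 0, 0, 0, -0.1, -0.142, 0.06, 0, 0, 0, -0.132, -0.19, 0.1, 0, 0, 0, -0.132, -0.19, 0.137, 0, 0, 0]
}}

```text
time: 2.1
eef_pos: [0.5364, 0.1374, 0.0647]
tcp_rot: [0.008, 1.0, -0.0, 0.002]
contact_force: [-0.2, -0.6, 1.4]
opening: -0.003
finger_force: 0.0
```

>>> {"method": "carry_out", "body": {
  "deltas": [0, 0, 0.006, 0, 0, 0, 0, 0, 0.012, 0, 0, 0, 0, 0, 0.016, 0, 0, 0, 0, 0, 0.018, 0, 0, 0]
}}

```text
time: 2.6
eef_pos: [0.534, 0.1409, 0.0476]
tcp_rot: [0.006, 1.0, 0.0, 0.001]
contact_force: [-0.7, -0.1, 0.3]
opening: 0.0
finger_force: 0.0
```

>>> {"method": "carry_out", "body": {
  "deltas": [0, 0, 0.002, 0, 0, 0, 0, 0, 0.004, 0, 0, 0, 0, 0, 0.005, 0, 0, 0]
}}

```text
time: 2.98
eef_pos: [0.5338, 0.1404, 0.044]
tcp_rot: [0.006, 1.0, 0.0, -0.0]
contact_force: [-6.6, 0.3, 16.7]
opening: -0.001
finger_force: 8.4
```

>>> {"method": "carry_out", "body": {
  "deltas": [0, 0, 0.001, 0, 0, 0, 0, 0, 0.0015, 0, 0, 0]
}}

```text
time: 3.22
eef_pos: [0.5339, 0.1404, 0.0439]
tcp_rot: [0.006, 1.0, -0.0, -0.001]
contact_force: [-11.0, -1.5, 23.1]
opening: -0.0
finger_force: 11.3
```

>>> {"method": "carry_out", "body": {
  "deltas": [0, 0, -0.018, 0, 0, 0, 0, -0.045, -0.022, 0, 0, 0, 0, -0.1, -0.022, 0, 0, 0, 0, -0.125, -0.016, 0, 0, 0, 0, -0.125, -0.008, 0, 0, 0]
}}

```text
time: 3.85
eef_pos: [0.5324, 0.0135, 0.0484]
tcp_rot: [0.008, 1.0, -0.0, 0.001]
contact_force: [-0.6, 0.6, -0.1]
opening: 0.001
finger_force: 0.0
```

>>> {"method": "carry_out", "body": {
  "deltas": [0, 0, 0.002, 0, 0, 0, 0, 0, 0.004, 0, 0, 0, 0, 0, 0.006, 0, 0, 0, 0, 0, 0.0075, 0, 0, 0]
}}

```text
time: 4.35
eef_pos: [0.5325, 0.0155, 0.041]
tcp_rot: [0.006, 1.0, -0.0, 0.001]
contact_force: [-0.4, 0.2, 3.7]
opening: -0.0
finger_force: 2.1
```

>>> {"method": "carry_out", "body": {
  "deltas": [0, 0, 0.001, 0, 0, 0, 0, 0, 0.002, 0, 0, 0, 0, 0, 0.002, 0, 0, 0]
}}

```text
time: 4.72
eef_pos: [0.5326, 0.0154, 0.0406]
tcp_rot: [0.006, 1.0, 0.0, 0.0]
contact_force: [-4.8, 0.2, 13.7]
opening: -0.002
finger_force: 6.3
```

>>> {"method": "carry_out", "body": {
  "deltas": [0, 0, -0.02, 0, 0, 0, 0, -0.04, -0.036, 0, 0, 0, 0, -0.085, -0.036, 0, 0, 0, 0, -0.105, -0.03, 0, 0, 0, 0, -0.105, -0.01, 0, 0, 0]
}}

```text
time: 5.35
eef_pos: [0.5312, -0.0913, 0.0485]
tcp_rot: [0.008, 1.0, -0.0, 0.001]
contact_force: [-0.8, 0.1, 0.0]
opening: -0.004
finger_force: 0.0
```

```bash
python3 - <<'E'
from h import *
p,D=ctrl.read_camera("top");cv2.imwrite("pics/t1.png",cv2.resize(p[140:260,200:320,::-1],None,fx=5,fy=5,interpolation=2))
s=ctrl.get_state();print(s["time"],s["eef_pos"],s["contact_force"])
E
```

```text
5.4 [ 0.52838921 -0.08966575  0.04476997] [-1.46730512 -0.13402119 -1.70253522]
```

View pics/t1.png

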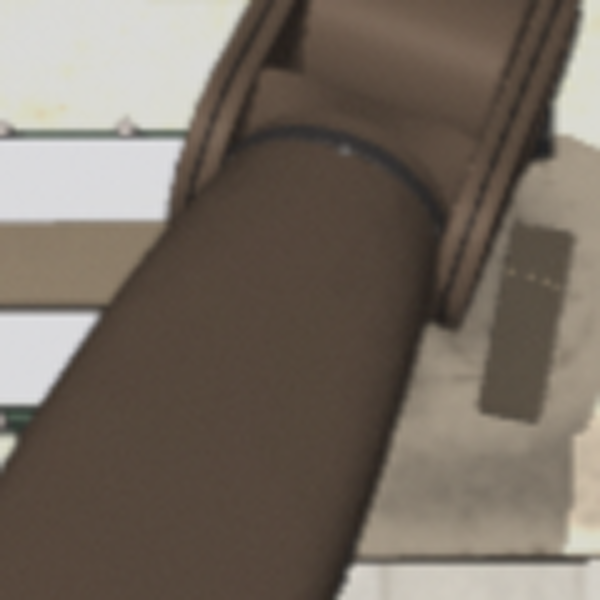

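The arm hides the tip in the top view, and the spare whetstone lies well to the right of it. I descend beside the tab and feel for it.

>>> {"method": "carry_out", "body": {
  "deltas": [-0.002, 0, 0.007, 0, 0, 0, -0.003, 0, 0.014, 0, 0, 0, -0.003, 0, 0.016, 0, 0, 0]
}}

```text
time: 5.78
eef_pos: [0.5334, -0.0894, 0.0319]
tcp_rot: [0.006, 1.0, 0.0, -0.0]
contact_force: [-0.5, 0.5, 0.1]
opening: 0.001
finger_force: 0.0
```

>>> {"method": "carry_out", "body": {
  "deltas": [0, 0.006, 0, 0, 0, 0, 0, 0.012, 0, 0, 0, 0, 0, 0.018, 0, 0, 0, 0, 0, 0.024, 0, 0, 0, 0, 0, 0.028, 0, 0, 0, 0]
}}

```text
time: 6.4
eef_pos: [0.5338, -0.0619, 0.0325]
tcp_rot: [0.006, 1.0, -0.001, 0.0]
contact_force: [-0.4, -2.1, 0.3]
opening: -0.003
finger_force: 1.3
```

>>> {"method": "carry_out", "body": {
  "deltas": [0, 0.007, 0, 0, 0, 0, 0, 0.013, 0, 0, 0, 0, 0, 0.019, 0, 0, 0, 0, 0, 0.025, 0, 0, 0, 0, 0, 0.029, 0, 0, 0, 0]
}}

```text
time: 7.02
eef_pos: [0.5342, -0.0325, 0.0324]
tcp_rot: [0.006, 1.0, -0.0, 0.0]
contact_force: [-0.8, -2.3, 1.5]
opening: -0.003
finger_force: 1.4
```

>>> {"method": "carry_out", "body": {
  "deltas": [0, 0.002, 0, 0, 0, 0, 0, 0.004, 0, 0, 0, 0, 0, 0.005, 0, 0, 0, 0, 0, 0.005, 0, 0, 0, 0]
}}

```text
time: 7.52
eef_pos: [0.5342, -0.0278, 0.0324]
tcp_rot: [0.006, 1.0, 0.0, 0.0]
contact_force: [-0.8, -2.4, 1.0]
opening: -0.004
finger_force: 1.1
```

>>> {"method": "carry_out", "body": {
  "deltas": [0, 0.0015, 0, 0, 0, 0, 0, 0.003, 0, 0, 0, 0, 0, 0.004, 0, 0, 0, 0]
}}

```text
time: 7.9
eef_pos: [0.5343, -0.0252, 0.0324]
tcp_rot: [0.006, 1.0, -0.002, 0.0]
contact_force: [-2.3, -9.1, 0.8]
opening: 0.002
finger_force: 4.3
```

>>> {"method": "carry_out", "body": {
  "deltas": [0, 0.001, 0, 0, 0, 0, 0, 0.0015, 0, 0, 0, 0]
}}

```text
time: 8.15
eef_pos: [0.5344, -0.025, 0.0325]
tcp_rot: [0.005, 1.0, -0.003, 0.0]
contact_force: [-2.1, -12.4, 0.2]
opening: 0.001
finger_force: 5.8
```

>>> {"method": "carry_out", "body": {
  "deltas": [0, -0.015, 0, 0, 0, 0, 0, -0.015, -0.025, 0, 0, 0, 0, 0.01, -0.038, 0, 0, 0, 0, 0.039, -0.03, 0, 0, 0, 0, 0.039, -0.018, 0, 0, 0]
}}

```text
time: 8.78
eef_pos: [0.5349, 0.0181, 0.0503]
tcp_rot: [0.005, 1.0, 0.001, 0.001]
contact_force: [-0.1, -0.8, 0.5]
opening: 0.004
finger_force: 0.0
```

>>> {"method": "carry_out", "body": {
  "deltas": [0, 0, 0.002, 0, 0, 0, 0, 0, 0.004, 0, 0, 0, 0, 0, 0.006, 0, 0, 0, 0, 0, 0.007, 0, 0, 0, 0, 0, 0.0075, 0, 0, 0]
}}

```text
time: 9.4
eef_pos: [0.5351, 0.016, 0.0436]
tcp_rot: [0.006, 1.0, -0.0, 0.0]
contact_force: [-3.1, -2.2, 5.6]
opening: -0.002
finger_force: 2.7
```

>>> {"method": "carry_out", "body": {
  "deltas": [0, 0, 0.001, 0, 0, 0, 0, 0, 0.0015, 0, 0, 0, 0, 0, 0.0015, 0, 0, 0]
}}

```text
time: 9.78
eef_pos: [0.5352, 0.016, 0.0434]
tcp_rot: [0.006, 1.0, -0.001, -0.0]
contact_force: [-5.2, -2.4, 11.2]
opening: 0.0
finger_force: 5.7
```

>>> {"method": "carry_out", "body": {
  "deltas": [0, 0, -0.03, 0, 0, 0, 0, 0, -0.09, 0, 0, 0, 0, 0.05, -0.14, 0, 0, 0, 0, 0.1, -0.17, 0, 0, 0, 0.03, 0.15, -0.17, 0, 0, 0]
}}

```text
time: 10.4
eef_pos: [0.5094, 0.1687, 0.2157]
tcp_rot: [0.007, 1.0, 0.001, 0.004]
contact_force: [-0.4, 1.1, -0.5]
opening: 0.0
finger_force: 0.0
```

>>> {"method": "carry_out", "body": {
  "deltas": [0.03, 0.05, 0, 0, 0, 0, 0.06, 0.1, 0, 0, 0, 0, 0.09, 0.15, 0, 0, 0, 0, 0.12, 0.19, 0, 0, 0, 0, 0.12, 0.19, 0, 0, 0, 0]
}}

```text
time: 11.02
eef_pos: [0.3869, 0.3607, 0.2111]
tcp_rot: [0.004, 1.0, 0.0, -0.0]
contact_force: [-0.3, 0.2, 0.2]
opening: 0.0
finger_force: 0.0
```

```bash
python3 - <<'E'
from h import *
p,D=ctrl.read_camera("top");cv2.imwrite("pics/t2.png",cv2.resize(p[140:260,130:290,::-1],None,fx=5,fy=5,interpolation=2))
s=ctrl.get_state();print(s["time"],s["eef_pos"],s["contact_force"])
E
```

```text
11.075 [0.38805745 0.35944189 0.21104947] [ 0.13956035 -0.07110026 -0.72082726]
```

View pics/t2.png

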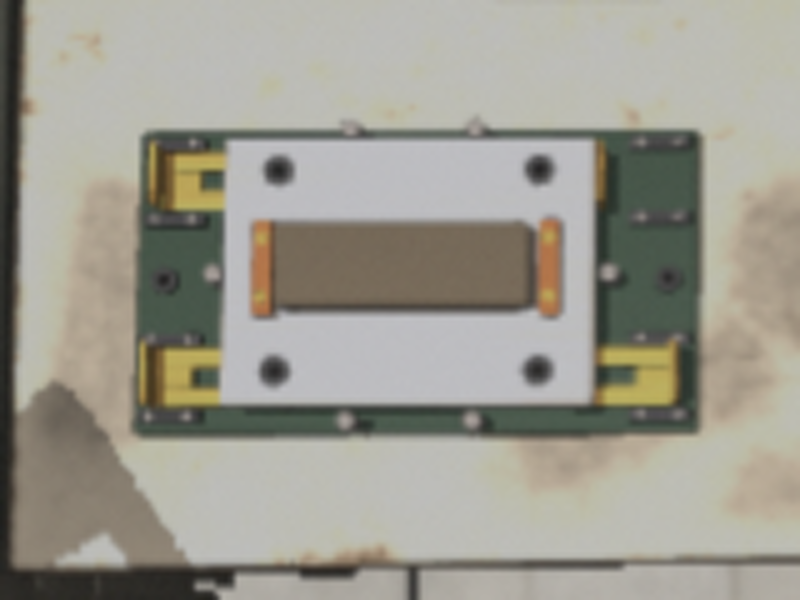

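The far right tab at (600,172) in the crop now lies flat against the plate. The other three shims and the whetstone have not moved, and the corner held firm at 11 N.

```bash
python3 -c "
from plant import ctrl
print(ctrl.sign_off())"
```

```text
the job is handed in; nothing more can be done
None
```

The far right corner was the one that gave. I pressed its shim home, felt the corner firm on a second press, left everything else in place, and handed the job in at about 11 s on the robot's clock.

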